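Lock the engraver's die holder with its T-key

TASK

The die holder on the engraver's bench is not locked yet. From the wooden rack take the T-headed locking key (the one with the flat wing handle), put its T-head lengthwise down through the long slot of the die holder until its collar sits flat on the plate, give it a quarter turn so that the head lies square across the slot underneath, and let go of it there. Leave the other two tools hanging in the rack.

Things in the scene. Friction and masses are not known exactly. Their poses are not given: they have to be found in the camera images.
- t_key: Locking key, 0.18 kg, hanging upright by its collar in the rack. Origin: centre of collar underside; z up; x along the wing handle and the T-head, which are parallel. Sizes mm: wooden wing handle 60 (x) by 16 (y), z 20 to 54, gripped across its thickness; collar dia 46, z 0 to 6; stem dia 14; T-head 44 (x) by 14 (y), z -26 to -16. It lifts straight up and out of the rack. Its place of the three varies.
- slot (a point): Centre of the slot in the fixed steel die holder, level with the plate's top, 50 mm above the bench. Slot 56 mm long along this point's y, 26 wide along x; z up. Plate 10 mm thick, over a hollow 32 mm deep where the T-head can turn either way. A round die (seat dia 86) stands on the plate, centre 98 mm away along +x, top 25 mm above the plate; else the plate is clear.
- ball_tool: Bystander in the rack, leave it hanging: round wooden mushroom handle dia 44 over a 46 mm collar, plain round shank. Origin: centre of collar underside, z up; top at z 56 mm. Rack: two fixed wooden rails 300 mm long, tops 50 mm above the bench, 26 mm gap; three tools hang in the gap by their collars, about 85 mm apart; the T-head lies along the gap.
- stick_tool: Bystander in the rack, leave it hanging: slim straight wooden handle dia 26 over a 46 mm collar, plain round shank. Origin: centre of collar underside, z up; top at z 52 mm.
Things that resemble listed ones, but are neither listed nor needed, are in the scene too. What is shaped like the t_key but turquoise or yellow is not meant.

How it is judged:
On the way:
1. the T-head has gone down through the slot, lengthwise (horizontal distance between t_key and slot below 0.018 m and z of t_key in the frame of slot below 0.012 m and angle between t_key's own z axis and vertical below 0.2 rad and angle between the x axis of t_key and the y axis of slot, either way round below 0.4 rad), for 0.1 s.
At the end, for the whole second after the job is handed in: The key stands in the slot, within 18 mm of its centre, collar on the plate (4 mm), upright (7 degrees), wing handle square across the slot (17 degrees), released and at rest; the other two tools still hang upright (17 degrees) in the rack (horizontal distance between t_key and slot below 0.018 m and z of t_key in the frame of slot between -0.006 and 0.004 m and angle between t_key's own z axis and vertical below 0.12 rad and angle between the x axis of t_key and the x axis of slot, either way round below 0.3 rad and linear speed of t_key below 0.02 m/s and angular speed of t_key below 0.2 rad/s and height (world z) of each of ball_tool, stick_tool above 0.04 m and angle between each of ball_tool, stick_tool's own z axis and vertical below 0.3 rad); the robot touches nothing.
It fails at once if another tool is pulled out of the rack or knocked along it by more than 40 mm (distance of any of ball_tool, stick_tool from where it was at the start of the episode above 0.04 m).
It also fails if it takes over 45 s, if anything falls off the work surface, if the arm or the gripper's body presses on something with over 40 N, if the wrist force passes 120 N, or if a joint passes its speed limit or range.

ROBOT

A 6-joint arm with a two-finger parallel gripper is mounted at the origin on the work surface. World frame = base frame: x ahead of the robot, y to its left, z up, the work surface at z = 0. Lengths are in m, angles in rad, forces in N, time in s.
With the tool pointing down it reaches from about 0.35 to 0.775 m from the base axis. Payload 5.5 kg.
Tool frame: the origin (TCP) lies between the finger pads; the fingertips stand 11 mm ahead of it and the grasp point (between the pads) lies 8 mm behind it (tips_ahead is the distance from the TCP to the fingertips, in m); z points along the fingers, y is the line along which they close (so a half turn about z gives the same grasp; the last joint's range is limited). The gripper opens to 85 mm and grips with 20 to 120 N. Pads are 22 mm wide; open, the fingers measure 114 mm over their backs; the gripper's body (76 mm by 85 mm) begins 54 mm behind the grasp point. The pads swing forward as they close: fully open they stand 13 mm farther back than shut.
Start: joints at [-1.477, 0.313, 0.046, 1.304, 0, 1.431], TCP at [0.133, -0.559, 0.242] pointing down, gripper open.
Joint ranges: [-2.76, 2.76], [-0.86, 1.69], [-1.03, 1.26], [-2.2, 2.34], [-1.47, 1.5], [-3.14, 3.14]. Speed limits (rad/s): [2.57, 2.57, 3.14, 3.14, 3.14, 3.14].

INTERFACE

Orientations are given as a unit quaternion [w, x, y, z].
In Python, from workcell import * gives the robot as it stands. The module is installed in compiled form; this text tells all that it offers.
- The arm moves only by the tool jog_arm, never from a script. Its argument "moves" is a list of rows, each an object with "fingers": the closure, from 0 (fully open) to 1 (shut); "slide": the shift along the tool's x, y, z in mm, a list of three; "angular": the turn, a rotation vector about the tool's x, y, z in degrees, a list of three. A call has 1 to 10 rows; each row is the pose to reach, as a shift and turn from the pose commanded when the call began, along the tool's axes at that moment; what a row does not reach only later rows make up. A row lasts 1/12 s, in which the tool goes at most 41.7 mm and 7.16 degrees, less where a joint would pass 70% of its speed; a pose out of reach is approached as far as the arm can. A call with a gripper value outside its range is refused whole. The fingers move at their own pace and stop on an object; "squeeze" is the grip in N (left out, the last holds). Time passes only in rows, so rows that repeat a pose let the fingers close. It gives the time, the measured TCP pose, the force, the opening and the grip force at its end, in the units of the state.
- get_state(): the state, without advancing time (a new reading comes with each control period).
- read_camera(name): name is "scene" or "top" or "wrist"; returns a dict with "color" (400x640x3 uint8, red, green, blue), "fovy" (degrees; the focal length in pixels is half the picture's height over the tangent of half this angle, whatever the lens; pixels are square), "cx", "cy" (the principal point, pixels), "world_from_camera" (4x4, takes a point from camera to world coordinates); the wrist camera has in their place "tool_from_camera" (4x4, takes a point from camera to tool coordinates, whose origin is the TCP and whose axes are the flange's). Camera axes: x right, y down, z forward; pixel columns grow to the right and rows downward; lengths in m; the calibration is good to about 2 mm. The wrist camera is an equidistant fisheye: a pixel r from the principal point sees the ray r / f radians off the axis. A picture is of the moment at which its call begins: read the wrist's pose just before it. There is no depth.
- hand_in(): hands the job in; it is judged then, once.
Trained networks look in a picture, given as the dict that the camera call returned (one of the last four; its "shot" number tells which), for a name from the list of things; names that differ only in an ending like _2 or _b are one class to them, and where a whole thing is asked for, a point or a joint stands for the part that bears it (a point fixed in the world has none). Each returns a list of dicts, best first, with "p" (0 to 1); they miss things now and then, are a little off and sometimes report something else, mostly with a low value. They report only what shows in the picture. A call takes as long as a camera call. They do not tell look-alikes from the thing itself.
- look_for(target, picture): "point" ([column, row] in pixels, amid what is visible of it).
- tip_of(target, picture): "point" ([column, row] in pixels: a listed point, or the origin of a listed thing).
The state is a dict: "clock": time; "joint_pos": joint angles; "qvel": joint speeds; "tau": joint torques, N m; "tcp_pos": TCP position; "orientation": TCP orientation; "wrist_force": force on the tool from outside, world axes, zero at the start; "ft_torque": the same for the moment, N m; "finger_gap": finger opening in m; "grip_force": force on a finger pad.
Only numpy, scipy, OpenCV 4.12 (cv2) and the standard library are available. Lean on these libraries where they do the work, as an engineer would, in place of code of your own. Each camera call takes 0.05 s, during which the arm holds its last target. There are 200 camera calls.

## Working session

There is one attempt and no reset: what is moved stays moved. The work goes in short steps, Python scripts to look and compute and a tool call to move; the robot and the scene stay as the last step left them, time stands still between calls to the robot, and variables do not carry over. Pictures are saved under pics/ and viewed, at most 10 in all, crops included, and the job is handed in when it is done.

Besides the shell and the picture viewer there is one more tool, called after "Call:" as name(argument=value, ...), one argument or row to a line, values as JSON. jog_arm: Moves the arm, as the interface text tells. Its arguments: {"type":"object","properties":{"moves":{"type":"array","items":{"type":"object","properties":{"fingers":{"type":"number"},"slide":{"type":"array","items":{"type":"number"}},"angular":{"type":"array","items":{"type":"number"}}}}},"squeeze":{"type":"number"}},"required":["moves"]}

```bash
mkdir -p pics; cat > h.py <<'E'
from workcell import *
import numpy as np, cv2
from scipy.spatial.transform import Rotation as R
def rot(q): return R.from_quat([q[1],q[2],q[3],q[0]]).as_matrix()
def ray(pic,pt,st=None):
    f=200/np.tan(np.radians(pic["fovy"])/2); d=np.array([pt[0]-pic["cx"],pt[1]-pic["cy"]])
    if "world_from_camera" in pic:
        T=np.array(pic["world_from_camera"]); v=np.array([d[0]/f,d[1]/f,1])
    else:
        r=np.linalg.norm(d)+1e-9; a=r/f; v=np.array([*(d/r*np.sin(a)),np.cos(a)])
        W=np.eye(4); W[:3,:3]=rot(st["orientation"]); W[:3,3]=st["tcp_pos"]; T=W@np.array(pic["tool_from_camera"])
    return T[:3,3],T[:3,:3]@v
def atz(pic,pt,z,st=None):
    o,v=ray(pic,pt,st); return o+v*(z-o[2])/v[2]
def save(pic,n): cv2.imwrite("pics/"+n,cv2.cvtColor(pic["color"],cv2.COLOR_RGB2BGR))
E
python3 - <<'E'
from h import *
for c in ["top","scene","wrist"]:
    st=get_state(); p=read_camera(c); save(p,c+"0.png")
    for t in ["t_key","slot","ball_tool","stick_tool"]:
        for d in tip_of(t,p)[:4]: print(c,t,round(d["p"],2),np.round(d["point"]),np.round(atz(p,d["point"],.05,st),3))
print(st)
E
```

```text
top t_key 0.71 [303. 204.] [0.529 0.017 0.05 ]
top t_key 0.7 [351. 158.] [ 0.642 -0.098  0.05 ]
top t_key 0.68 [356. 204.] [ 0.53  -0.112  0.05 ]
top t_key 0.57 [367. 252.] [ 0.416 -0.139  0.05 ]
top slot 0.97 [224. 198.] [0.54  0.209 0.05 ]
top ball_tool 0.73 [400. 203.] [ 0.535 -0.218  0.05 ]
top stick_tool 0.87 [428. 198.] [ 0.548 -0.286  0.05 ]
top stick_tool 0.66 [359. 206.] [ 0.526 -0.118  0.05 ]
scene t_key 0.92 [309. 207.] [0.54  0.009 0.05 ]
scene t_key 0.69 [222. 218.] [ 0.445 -0.154  0.05 ]
scene t_key 0.64 [252. 236.] [ 0.523 -0.13   0.05 ]
scene t_key 0.62 [302. 279.] [ 0.666 -0.109  0.05 ]
scene slot 0.91 [374. 164.] [0.541 0.205 0.05 ]
scene ball_tool 0.93 [221. 263.] [ 0.536 -0.214  0.05 ]
{'clock': 0.5, 'joint_pos': array([-1.47659309e+00,  3.13231137e-01,  4.60951298e-02,  1.30355620e+00,
        7.87800380e-06,  1.43120356e+00]), 'qvel': array([-3.06575919e-04, -3.17166443e-03, -1.25474807e-05,  6.95129224e-04,
       -1.34749477e-03,  1.39579815e-03]), 'tau': array([-6.21215204e-04, -4.79991388e+01,  2.98540181e+01,  1.83796757e-03,
       -2.05259807e-04, -3.78787774e-07]), 'tcp_pos': array([ 0.13321364, -0.55941417,  0.24230346]), 'orientation': array([5.21377809e-05, 9.93175205e-01, 1.16631944e-01, 2.75655874e-06]), 'wrist_force': array([-0.14783565,  0.149185  ,  0.35744275]), 'ft_torque': array([-0.00913141,  0.01283849,  0.01950544]), 'grip_force': 0.0, 'finger_gap': 0.0853602791062513}
```

View pics/top0.png

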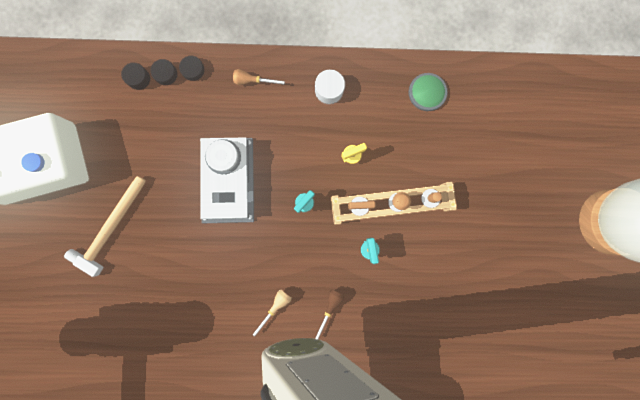

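View pics/scene0.png

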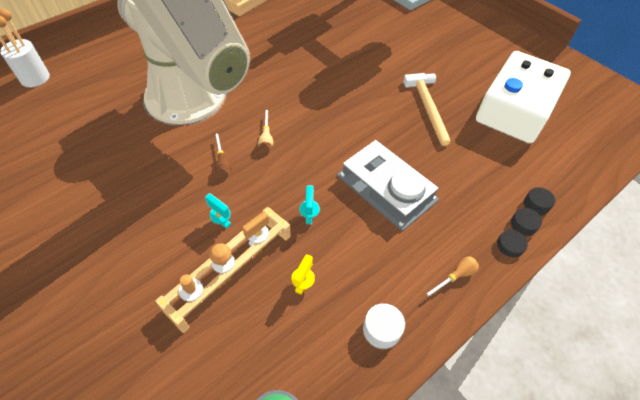

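The key is the orange wing handle in the rack's left place: top view (358,206), about (0.525, -0.12). The turquoise ones at (304,202) and (370,250) and the yellow one at (353,154) are decoys. The slot is at (224,198), with the die at (222,155) on its world +x side. I'll move above the key now.

Call:
jog_arm(
  moves=[
    {"fingers": 0, "slide": [482, -331, 0], "angular": [0, 0, -82.6]},
    {"fingers": 0, "slide": [482, -331, 0], "angular": [0, 0, -82.6]},
    {"fingers": 0, "slide": [482, -331, 0], "angular": [0, 0, -82.6]},
    {"fingers": 0, "slide": [482, -331, 0], "angular": [0, 0, -82.6]},
    {"fingers": 0, "slide": [482, -331, 0], "angular": [0, 0, -82.6]},
    {"fingers": 0, "slide": [482, -331, 0], "angular": [0, 0, -82.6]},
    {"fingers": 0, "slide": [482, -331, 0], "angular": [0, 0, -82.6]},
    {"fingers": 0, "slide": [482, -331, 0], "angular": [0, 0, -82.6]},
    {"fingers": 0, "slide": [482, -331, 0], "angular": [0, 0, -82.6]},
    {"fingers": 0, "slide": [482, -331, 0], "angular": [0, 0, -82.6]},
  ],
)

```text
clock: 1.58
tcp_pos: [0.4137, -0.2487, 0.2427]
orientation: [0.001, 0.735, 0.678, 0.0]
wrist_force: [0.8, -0.1, -0.1]
finger_gap: 0.0852
grip_force: 0.0
```

```bash
cat >> h.py <<'E'
def go(x,y,z,psi):
    "slide/turn to a pose with tool down, tool x at world angle psi (deg)"
    s=get_state(); M=rot(s["orientation"]); d=(np.array([x,y,z])-s["tcp_pos"])*1000
    c,n=np.cos(np.radians(psi)),np.sin(np.radians(psi)); G=np.array([[c,n,0],[n,-c,0],[0,0,-1]]).T
    print("slide",np.round(M.T@d,1),"ang",np.round(np.degrees(R.from_matrix(M.T@G).as_rotvec()),1),"tcp",np.round(s["tcp_pos"],4),"psi",np.degrees(np.arctan2(M[1,0],M[0,0])).round(1),"t",s["clock"],"gap",s["finger_gap"],"grip",s["grip_force"],"F",np.round(s["wrist_force"],1))
E
python3 -c "
from h import *
go(.525,-.12,.242,96)"
```

```text
slide [137.3 100.5   0.6] ang [  0.    0.  -10.6] tcp [ 0.4137 -0.2487  0.2427] psi 85.4 t 1.5833 gap 0.08521136887347851 grip 0.0 F [ 0.8 -0.1 -0.1]
```

Call:
jog_arm(
  moves=[
    {"fingers": 0, "slide": [137, 100, 0], "angular": [0, 0, -10.6]},
    {"fingers": 0, "slide": [137, 100, 0], "angular": [0, 0, -10.6]},
    {"fingers": 0, "slide": [137, 100, 0], "angular": [0, 0, -10.6]},
    {"fingers": 0, "slide": [137, 100, 0], "angular": [0, 0, -10.6]},
    {"fingers": 0, "slide": [137, 100, 0], "angular": [0, 0, -10.6]},
    {"fingers": 0, "slide": [137, 100, 0], "angular": [0, 0, -10.6]},
    {"fingers": 0, "slide": [137, 100, 0], "angular": [0, 0, -10.6]},
    {"fingers": 0, "slide": [137, 100, 0], "angular": [0, 0, -10.6]},
  ],
)

```text
clock: 2.25
tcp_pos: [0.5235, -0.1233, 0.2422]
orientation: [-0.0, 0.672, 0.741, -0.0]
wrist_force: [0.3, 0.4, -0.2]
finger_gap: 0.0851
grip_force: 0.0
```

```bash
python3 - <<'E'
from h import *
go(.525,-.12,.242,96)
for c in ["wrist","top"]:
    st=get_state(); p=read_camera(c); save(p,c+"1.png")
    for t in ["t_key","slot","ball_tool","stick_tool"]:
        for d in tip_of(t,p)[:4]: print(c,t,round(d["p"],2),np.round(d["point"]),np.round(atz(p,d["point"],.05,st),3))
E
```

```text
slide [3.2 1.8 0.2] ang [-0.   0.  -0.4] tcp [ 0.5235 -0.1233  0.2422] psi 95.6 t 2.25 gap 0.08509451639088388 grip 0.0 F [ 0.3  0.4 -0.2]
wrist t_key 0.89 [226. 186.] [ 0.428 -0.14   0.05 ]
wrist t_key 0.67 [334.  51.] [0.532 0.015 0.05 ]
wrist t_key 0.66 [320. 176.] [ 0.53  -0.119  0.05 ]
wrist ball_tool 0.6 [316. 257.] [ 0.536 -0.216  0.05 ]
wrist stick_tool 0.73 [320. 308.] [ 0.549 -0.29   0.05 ]
top t_key 0.85 [356. 203.] [ 0.532 -0.111  0.05 ]
top t_key 0.68 [353. 154.] [ 0.652 -0.101  0.05 ]
top t_key 0.68 [305. 203.] [0.53  0.013 0.05 ]
top t_key 0.6 [369. 249.] [ 0.423 -0.144  0.05 ]
top slot 0.75 [225. 199.] [0.536 0.205 0.05 ]
```

View pics/wrist1.png

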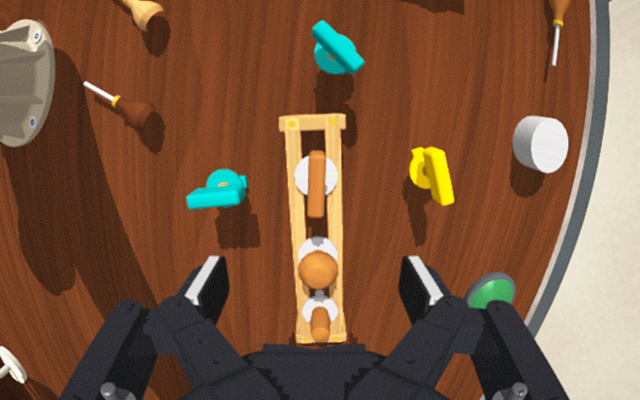

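In the wrist view the key's wing handle runs from (317,152) to (316,216) along the rack, and its collar is around (315,176). Decoys stand clear on both sides.

```bash
python3 - <<'E'
from h import *
st=get_state(); p=read_camera("wrist")
a=p["color"].astype(int); m=(a[...,0]-a[...,2]>70)&(a[...,0]>130)&(a[...,1]<0.65*a[...,0])
m[:140]=0;m[225:]=0;m[:,:302]=0;m[:,332:]=0
n,l,s,cen=cv2.connectedComponentsWithStats(m.astype(np.uint8)); k=1+np.argmax(s[1:,4]); print(s[k],cen[k])
ys,xs=np.where(l==k); box=cv2.minAreaRect(np.c_[xs,ys].astype(np.float32)); print(box)
b=cv2.boxPoints(box); q=np.array([atz(p,t,.104,st)[:2] for t in b]); print(q.round(4), q.mean(0))
print("collar",atz(p,(315.5,176),.056,st))
for e in ((287,123),(338,123),(300,338),(341,338)): print(atz(p,e,.05,st).round(4))
go(.53,-.118,.1,96)
E
```

```text
[306 151  19  67 973] [315.18396711 185.87667009]
((315.7301025390625, 184.0391082763672), (16.868667602539062, 66.54742431640625), 3.066485643386841)
[[ 0.5194 -0.1462]
 [ 0.5168 -0.0842]
 [ 0.5316 -0.0835]
 [ 0.5351 -0.1456]] [ 0.52572725 -0.11488733]
collar [ 0.52614571 -0.11751087  0.056     ]
[ 0.4912 -0.0652  0.05  ]
[ 0.5439 -0.06    0.05  ]
[ 0.528  -0.3463  0.05  ]
[ 0.5845 -0.3412  0.05  ]
slide [  4.2   6.3 142.3] ang [ 0.   0.  -0.4] tcp [ 0.5242 -0.1228  0.2423] psi 95.6 t 2.8 gap 0.08502970691821227 grip 0.0 F [-0.5  0.5  0.2]
```

Call:
jog_arm(
  moves=[
    {"fingers": 0.3, "slide": [5.5, 3.4, 40], "angular": [0, 0, -1.5]},
    {"fingers": 0.3, "slide": [5.5, 3.4, 75], "angular": [0, 0, -1.5]},
    {"fingers": 0.3, "slide": [5.5, 3.4, 105], "angular": [0, 0, -1.5]},
    {"fingers": 0.3, "slide": [5.5, 3.4, 130], "angular": [0, 0, -1.5]},
    {"fingers": 0.3, "slide": [5.5, 3.4, 150], "angular": [0, 0, -1.5]},
    {"fingers": 0.3, "slide": [5.5, 3.4, 162], "angular": [0, 0, -1.5]},
    {"fingers": 0.3, "slide": [5.5, 3.4, 162], "angular": [0, 0, -1.5]},
    {"fingers": 0.3, "slide": [5.5, 3.4, 162], "angular": [0, 0, -1.5]},
  ],
)

```text
clock: 3.47
tcp_pos: [0.5266, -0.1166, 0.0799]
orientation: [-0.001, 0.662, 0.75, -0.0]
wrist_force: [-0.6, -0.5, -0.2]
finger_gap: 0.0598
grip_force: 0.0
```

```bash
python3 - <<'E'
from h import *
p=read_camera("wrist"); save(p,"w2.png"); go(.527,-.117,.08,97)
E
```

```text
slide [-0.1 -0.4  0.8] ang [0.  0.  0.1] tcp [ 0.5274 -0.1169  0.0808] psi 97.1 t 3.5167 gap 0.05977478733167697 grip 0.0 F [ 0.  -0.4 -0.3]
```

View pics/w2.png

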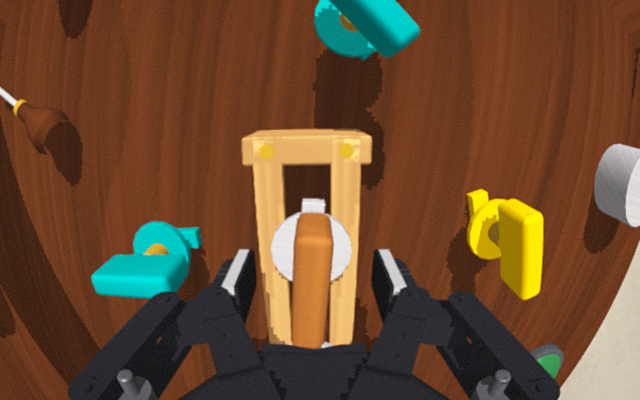

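The handle stands midway between the pads, which are at (240,258) and (385,258). I'll grip it now.

Call:
jog_arm(
  moves=[
    {"fingers": 1, "slide": [0, 0, 0]},
    {"fingers": 1, "slide": [0, 0, 0]},
    {"fingers": 1, "slide": [0, 0, 0]},
    {"fingers": 1, "slide": [0, 0, 0]},
    {"fingers": 1, "slide": [0, 0, 0]},
    {"fingers": 1, "slide": [0, 0, 0]},
    {"fingers": 1, "slide": [0, 0, 0]},
    {"fingers": 1, "slide": [0, 0, 0]},
  ],
  squeeze=60,
)

```text
schema error: expected keys fingers, slide, angular
```

Call:
jog_arm(
  moves=[
    {"fingers": 1, "slide": [0, 0, -10]},
    {"fingers": 1, "slide": [0, 0, -25]},
    {"fingers": 1, "slide": [0, 0, -45]},
    {"fingers": 1, "slide": [0, 0, -65]},
    {"fingers": 1, "slide": [0, 0, -85]},
    {"fingers": 1, "slide": [0, 0, -100]},
    {"fingers": 1, "slide": [0, 0, -100]},
  ],
)

```text
schema error: expected keys fingers, slide, angular
```

```bash
python3 - <<'E'
from h import *
st=get_state();go(.539,.207,.18,90)
p=read_camera("wrist"); save(p,"w3.png")
for t in ["t_key","slot"]:
  for d in tip_of(t,p)[:4]: print(t,round(d["p"],2),np.round(d["point"]),np.round(atz(p,d["point"],.05,st),3))
p=read_camera("top")
# plate in top view: edges
a=cv2.cvtColor(p["color"],cv2.COLOR_RGB2GRAY); c=a[182:214,205:245]
print(c[::2,::2])
E
```

```text
slide [319.9  51.7 -99.2] ang [0.  0.  7.1] tcp [ 0.5274 -0.1169  0.0808] psi 97.1 t 3.5167 gap 0.05977478733167697 grip 0.0 F [ 0.  -0.4 -0.3]
t_key 0.81 [312. 247.] [ 0.527 -0.118  0.05 ]
t_key 0.71 [352.  23.] [0.532 0.008 0.05 ]
t_key 0.65 [489. 228.] [ 0.638 -0.094  0.05 ]
t_key 0.62 [161. 248.] [ 0.432 -0.134  0.05 ]
[[240 240 240 241 243 241 240 240 241 240 241 241 242 241 242 242 241 241
  241 242]
 [240 240 241 242 243 241 241 239 242 240 241 241 241 242 242 243 240 241
  241 242]
 [240 241 241 241 243 242 240 240 241 241 242 241 242 242 242 242 240 241
  241 242]
 [240 240 241 241 243 242 240 240 241 241 242 241 241 242 242 242 240 241
  240 242]
 [240 241 241 242 246 244 243 243 245 244 245 244 245 246 246 243 241 241
  241 242]
 [241 242 241 239 182 182 179 180 176 172 158 156 155 155 156 232 242 242
  242 242]
 [240 240 240 239 134 142 146 114 107 105 106 108 111 108 107 229 242 241
  241 241]
 [241 241 242 241 134 143 145 118 110 113 110 110 111 112 106 230 243 242
  242 241]
 [241 241 241 240 135 141 145 116 110 112 110 110 110 111 104 231 243 242
  242 242]
 [242 242 242 251 134 143 144 116 109 107 106 104 106 106 101 230 242 241
  241 241]
 [240 240 240 244 141 167 177 158 151 151 180 188 187 187 186 226 243 242
  241 242]
 [241 242 242 242 245 246 245 246 246 246 246 245 245 245 244 243 242 242
  242 242]
 [241 241 242 241 241 241 241 242 241 241 242 241 242 241 241 241 241 241
  241 242]
 [241 241 241 241 241 242 241 242 241 242 242 242 242 242 242 242 242 242
  243 243]
 [241 241 241 241 241 241 241 240 241 241 241 241 241 241 241 242 241 242
  241 241]
 [242 242 242 242 242 242 243 243 243 243 243 243 243 243 243 242 242 243
  243 243]]
```

View pics/w3.png

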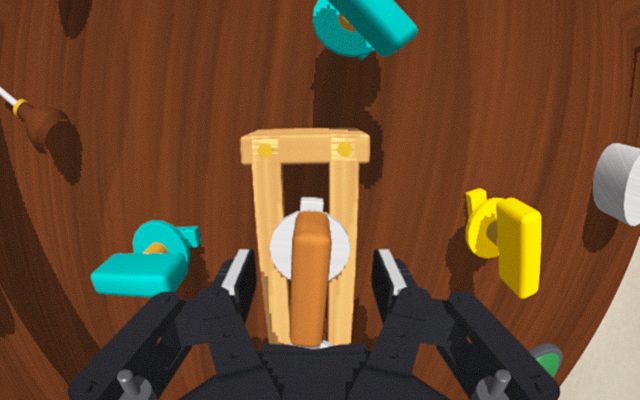

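The moves were refused because each row needs all three keys, so nothing changed and the handle is still between the pads. I'll resend with `angular` included.

Call:
jog_arm(
  moves=[
    {"fingers": 1, "slide": [0, 0, 0], "angular": [0, 0, 0]},
    {"fingers": 1, "slide": [0, 0, 0], "angular": [0, 0, 0]},
    {"fingers": 1, "slide": [0, 0, 0], "angular": [0, 0, 0]},
    {"fingers": 1, "slide": [0, 0, 0], "angular": [0, 0, 0]},
    {"fingers": 1, "slide": [0, 0, 0], "angular": [0, 0, 0]},
    {"fingers": 1, "slide": [0, 0, 0], "angular": [0, 0, 0]},
    {"fingers": 1, "slide": [0, 0, 0], "angular": [0, 0, 0]},
    {"fingers": 1, "slide": [0, 0, 0], "angular": [0, 0, 0]},
  ],
  squeeze=60,
)

```text
clock: 4.38
tcp_pos: [0.5272, -0.1169, 0.0806]
orientation: [0.0, 0.662, 0.75, -0.0]
wrist_force: [-1.6, 0.8, 6.4]
finger_gap: 0.015
grip_force: 59.1
```

Call:
jog_arm(
  moves=[
    {"fingers": 1, "slide": [0, 0, -10], "angular": [0, 0, 0]},
    {"fingers": 1, "slide": [0, 0, -25], "angular": [0, 0, 0]},
    {"fingers": 1, "slide": [0, 0, -45], "angular": [0, 0, 0]},
    {"fingers": 1, "slide": [0, 0, -65], "angular": [0, 0, 0]},
    {"fingers": 1, "slide": [0, 0, -85], "angular": [0, 0, 0]},
    {"fingers": 1, "slide": [0, 0, -100], "angular": [0, 0, 0]},
    {"fingers": 1, "slide": [0, 0, -100], "angular": [0, 0, 0]},
  ],
)

```text
clock: 4.97
tcp_pos: [0.5288, -0.1173, 0.1836]
orientation: [0.002, 0.662, 0.75, 0.001]
wrist_force: [0.5, -0.3, -1.8]
finger_gap: 0.0154
grip_force: 58.7
```

```bash
python3 - <<'E'
from h import *
go(.539,.207,.18,90)
E
```

```text
slide [320.6  50.3   3.1] ang [0.3 0.1 7.1] tcp [ 0.5288 -0.1173  0.1836] psi 97.1 t 4.9667 gap 0.015432353925684879 grip 58.74534487724304 F [ 0.5 -0.3 -1.8]
```

Call:
jog_arm(
  moves=[
    {"fingers": 1, "slide": [30, 5, -5], "angular": [0, 0, 3]},
    {"fingers": 1, "slide": [65, 12, -5], "angular": [0, 0, 7]},
    {"fingers": 1, "slide": [100, 20, -5], "angular": [0, 0, 7]},
    {"fingers": 1, "slide": [135, 30, -5], "angular": [0, 0, 7]},
    {"fingers": 1, "slide": [170, 40, -5], "angular": [0, 0, 7]},
    {"fingers": 1, "slide": [200, 45, -5], "angular": [0, 0, 7]},
    {"fingers": 1, "slide": [225, 45, -5], "angular": [0, 0, 7]},
    {"fingers": 1, "slide": [240, 45, -5], "angular": [0, 0, 7]},
    {"fingers": 1, "slide": [240, 45, -5], "angular": [0, 0, 7]},
    {"fingers": 1, "slide": [240, 45, -5], "angular": [0, 0, 7]},
  ],
)

```text
clock: 5.8
tcp_pos: [0.5412, 0.1277, 0.1841]
orientation: [-0.0, 0.706, 0.709, -0.001]
wrist_force: [0.4, -0.3, -2.3]
finger_gap: 0.0153
grip_force: 58.6
```

```bash
python3 - <<'E'
from h import *
st=get_state();p=read_camera("wrist"); save(p,"w4.png")
for t in ["t_key","slot"]:
  for d in tip_of(t,p)[:3]: print(t,round(d["p"],2),np.round(d["point"]),np.round(atz(p,d["point"],.05 if t=="slot" else .154,st),4))
go(.539,.207,.18,90)
np.save("st4.npy",np.r_[st["tcp_pos"],st["orientation"]])
E
```

```text
t_key 0.64 [318. 248.] [0.544 0.126 0.154]
t_key 0.57 [229. 376.] [0.4746 0.0073 0.154 ]
t_key 0.47 [399. 354.] [0.6057 0.0353 0.154 ]
slot 0.82 [313. 100.] [0.5403 0.2108 0.05  ]
slide [81.  -2.8  4.7] ang [-0.   0.   0.1] tcp [0.5419 0.126  0.1847] psi 90.1 t 5.95 gap 0.015096331879318465 grip 58.644874691963196 F [ 0.9 -0.6 -2.1]
```

View pics/w4.png

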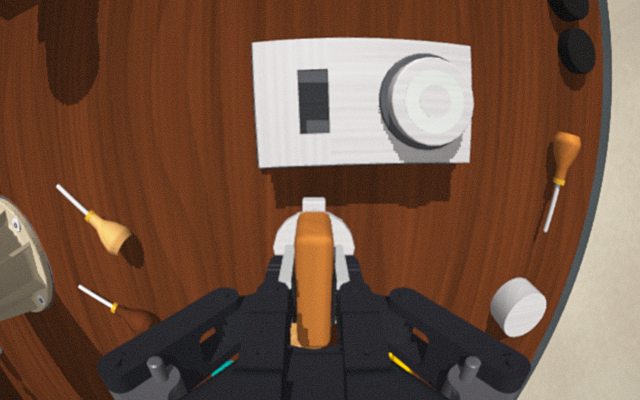

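The slot is at about (298–330, 68–133), and the key is held straight, with its T-head end at (314,200) and its collar spanning columns 273–355.

```bash
python3 - <<'E'
from h import *
st=get_state();p=read_camera("wrist")
a=cv2.cvtColor(p["color"],cv2.COLOR_RGB2GRAY).astype(int)
m=(a<185).astype(np.uint8); m[:60]=0;m[145:]=0;m[:,:280]=0;m[:,350:]=0
n,l,s,cen=cv2.connectedComponentsWithStats(m); k=1+np.argmax(s[1:,4])
ys,xs=np.where(l==k); q=np.array([atz(p,t,.05,st)[:2] for t in zip(xs,ys)]).astype(np.float32)
r=cv2.minAreaRect(q*1000); print(s[k],r)
for e in ((273,240),(355,240),(314,210)): print("collar",atz(p,e,.157,st).round(4))
print("head end",atz(p,(314,198),.137,st).round(4))
x,y=np.array(r[0])/1000
go(x,y,.1,90)
E
```

```text
[ 296   67   33   66 2015] ((540.760986328125, 210.09686279296875), (26.36031150817871, 56.01122283935547), 2.5667614936828613)
collar [0.5192 0.1301 0.157 ]
collar [0.5658 0.1302 0.157 ]
collar [0.5425 0.1483 0.157 ]
head end [0.5425 0.149  0.137 ]
slide [84.2 -1.2 84.9] ang [-0.  0.  0.] tcp [0.542  0.1259 0.1849] psi 90.0 t 6.0 gap 0.015223366692404459 grip 58.64472448825836 F [ 0.3  0.7 -2.6]
```

Call:
jog_arm(
  moves=[
    {"fingers": 1, "slide": [25, -1.5, 0], "angular": [0, 0, -2.5]},
    {"fingers": 1, "slide": [55, -1.5, 0], "angular": [0, 0, -2.5]},
    {"fingers": 1, "slide": [75, -1.5, 0], "angular": [0, 0, -2.5]},
    {"fingers": 1, "slide": [84, -1.5, 10], "angular": [0, 0, -2.5]},
    {"fingers": 1, "slide": [84, -1.5, 25], "angular": [0, 0, -2.5]},
    {"fingers": 1, "slide": [84, -1.5, 40], "angular": [0, 0, -2.5]},
    {"fingers": 1, "slide": [84, -1.5, 50], "angular": [0, 0, -2.5]},
    {"fingers": 1, "slide": [84, -1.5, 50], "angular": [0, 0, -2.5]},
    {"fingers": 1, "slide": [84, -1.5, 50], "angular": [0, 0, -2.5]},
  ],
)

```text
clock: 6.75
tcp_pos: [0.5399, 0.21, 0.1345]
orientation: [-0.0, 0.691, 0.723, -0.001]
wrist_force: [0.2, 0.9, -1.5]
finger_gap: 0.0155
grip_force: 58.6
```

```bash
python3 - <<'E'
from h import *
st=get_state();go(.5405,.21,.0815,92.5);p=read_camera("wrist"); save(p,"w5.png")
E
```

```text
slide [ 0.   0.7 53. ] ang [-0.1  0.   0. ] tcp [0.5399 0.21   0.1345] psi 92.5 t 6.75 gap 0.015537366321273387 grip 58.59665393829346 F [ 0.2  0.9 -1.5]
```

View pics/w5.png

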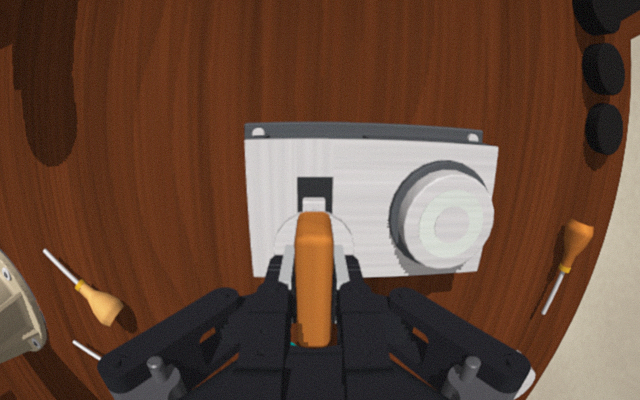

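The T-head tip at (314,200) lines up with the slot columns (297–333). I'm lowering it gently now.

Call:
jog_arm(
  moves=[
    {"fingers": 1, "slide": [0, 0.5, 10], "angular": [0, 0, 0]},
    {"fingers": 1, "slide": [0, 0.5, 18], "angular": [0, 0, 0]},
    {"fingers": 1, "slide": [0, 0.5, 25], "angular": [0, 0, 0]},
    {"fingers": 1, "slide": [0, 0.5, 31], "angular": [0, 0, 0]},
    {"fingers": 1, "slide": [0, 0.5, 37], "angular": [0, 0, 0]},
    {"fingers": 1, "slide": [0, 0.5, 42], "angular": [0, 0, 0]},
    {"fingers": 1, "slide": [0, 0.5, 46], "angular": [0, 0, 0]},
    {"fingers": 1, "slide": [0, 0.5, 46], "angular": [0, 0, 0]},
  ],
)

```text
clock: 7.47
tcp_pos: [0.5402, 0.2108, 0.0881]
orientation: [-0.0, 0.691, 0.723, -0.001]
wrist_force: [0.1, 0.2, -1.4]
finger_gap: 0.015
grip_force: 58.7
```

Call:
jog_arm(
  moves=[
    {"fingers": 1, "slide": [0, 0, 2], "angular": [0, 0, 0]},
    {"fingers": 1, "slide": [0, 0, 4], "angular": [0, 0, 0]},
    {"fingers": 1, "slide": [0, 0, 5.5], "angular": [0, 0, 0]},
    {"fingers": 1, "slide": [0, 0, 6.5], "angular": [0, 0, 0]},
    {"fingers": 1, "slide": [0, 0, 6.5], "angular": [0, 0, 0]},
    {"fingers": 1, "slide": [0, 0, 6.5], "angular": [0, 0, 0]},
  ],
)

```text
clock: 7.97
tcp_pos: [0.5408, 0.211, 0.0828]
orientation: [0.0, 0.691, 0.723, -0.0]
wrist_force: [0.2, -0.5, -1.8]
finger_gap: 0.0153
grip_force: 58.7
```

Still no contact, so the collar is about 1 mm above the plate. I'll make the quarter turn here.

Call:
jog_arm(
  moves=[
    {"fingers": 1, "slide": [0, 0, 0], "angular": [0, 0, -5]},
    {"fingers": 1, "slide": [0, 0, 0], "angular": [0, 0, -10]},
    {"fingers": 1, "slide": [0, 0, 0], "angular": [0, 0, -15]},
    {"fingers": 1, "slide": [0, 0, 0], "angular": [0, 0, -20]},
    {"fingers": 1, "slide": [0, 0, 0], "angular": [0, 0, -25]},
    {"fingers": 1, "slide": [0, 0, 0], "angular": [0, 0, -30]},
    {"fingers": 1, "slide": [0, 0, 0], "angular": [0, 0, -35]},
    {"fingers": 1, "slide": [0, 0, 0], "angular": [0, 0, -40]},
    {"fingers": 1, "slide": [0, 0, 0], "angular": [0, 0, -45]},
    {"fingers": 1, "slide": [0, 0, 0], "angular": [0, 0, -45]},
  ],
)

```text
clock: 8.8
tcp_pos: [0.541, 0.211, 0.083]
orientation: [0.0, 0.361, 0.933, 0.0]
wrist_force: [0.3, -0.5, -1.2]
finger_gap: 0.0151
grip_force: 58.7
```

Call:
jog_arm(
  moves=[
    {"fingers": 1, "slide": [0, 0, 0], "angular": [0, 0, -5]},
    {"fingers": 1, "slide": [0, 0, 0], "angular": [0, 0, -10]},
    {"fingers": 1, "slide": [0, 0, 0], "angular": [0, 0, -15]},
    {"fingers": 1, "slide": [0, 0, 0], "angular": [0, 0, -20]},
    {"fingers": 1, "slide": [0, 0, 0], "angular": [0, 0, -25]},
    {"fingers": 1, "slide": [0, 0, 0], "angular": [0, 0, -30]},
    {"fingers": 1, "slide": [0, 0, 0], "angular": [0, 0, -35]},
    {"fingers": 1, "slide": [0, 0, 0], "angular": [0, 0, -40]},
    {"fingers": 1, "slide": [0, 0, 0], "angular": [0, 0, -45]},
    {"fingers": 1, "slide": [0, 0, 0], "angular": [0, 0, -45]},
  ],
)

```text
clock: 9.63
tcp_pos: [0.5409, 0.211, 0.0829]
orientation: [0.0, -0.023, 1.0, -0.0]
wrist_force: [-0.0, 0.1, -1.2]
finger_gap: 0.0153
grip_force: 58.7
```

```bash
python3 - <<'E'
from h import *
st=get_state();go(.5405,.21,.0815,182.5)
p=read_camera("wrist"); save(p,"w6.png")
E
```

```text
slide [ 0.4 -0.9  1.4] ang [-0.   0.   0.1] tcp [0.5409 0.211  0.0829] psi -177.4 t 9.6333 gap 0.015309309654744752 grip 58.71242880821228 F [-0.   0.1 -1.2]
```

View pics/w6.png

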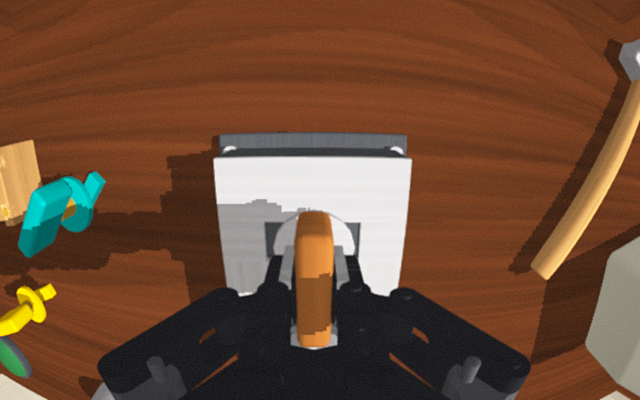

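The handle now lies square across the slot, whose ends show at (270,235) and (355,235). I'll lower it to contact and release.

Call:
jog_arm(
  moves=[
    {"fingers": 1, "slide": [0, 0, 1], "angular": [0, 0, 0]},
    {"fingers": 1, "slide": [0, 0, 2], "angular": [0, 0, 0]},
    {"fingers": 1, "slide": [0, 0, 2], "angular": [0, 0, 0]},
  ],
)

```text
clock: 9.93
tcp_pos: [0.5409, 0.211, 0.0807]
orientation: [0.0, -0.022, 1.0, -0.0]
wrist_force: [-0.2, -0.6, -1.5]
finger_gap: 0.0153
grip_force: 58.9
```

Call:
jog_arm(
  moves=[
    {"fingers": 1, "slide": [0, 0, 0.7], "angular": [0, 0, 0]},
    {"fingers": 1, "slide": [0, 0, 1.2], "angular": [0, 0, 0]},
    {"fingers": 1, "slide": [0, 0, 1.2], "angular": [0, 0, 0]},
  ],
)

```text
clock: 10.18
tcp_pos: [0.5409, 0.211, 0.0807]
orientation: [0.0, -0.022, 1.0, -0.0]
wrist_force: [-2.5, -1.0, 4.9]
finger_gap: 0.0153
grip_force: 60.0
```

Contact at about 5 N, so I'm releasing.

Call:
jog_arm(
  moves=[
    {"fingers": 0.8, "slide": [0, 0, 0], "angular": [0, 0, 0]},
    {"fingers": 0.6, "slide": [0, 0, 0], "angular": [0, 0, 0]},
    {"fingers": 0.4, "slide": [0, 0, 0], "angular": [0, 0, 0]},
    {"fingers": 0.4, "slide": [0, 0, 0], "angular": [0, 0, 0]},
    {"fingers": 0.4, "slide": [0, 0, 0], "angular": [0, 0, 0]},
    {"fingers": 0.4, "slide": [0, 0, -10], "angular": [0, 0, 0]},
    {"fingers": 0.4, "slide": [0, 0, -30], "angular": [0, 0, 0]},
    {"fingers": 0.4, "slide": [0, 0, -60], "angular": [0, 0, 0]},
    {"fingers": 0.4, "slide": [0, 0, -95], "angular": [0, 0, 0]},
    {"fingers": 0.4, "slide": [0, 0, -120], "angular": [0, 0, 0]},
  ],
)

```text
clock: 11.02
tcp_pos: [0.5413, 0.2111, 0.2029]
orientation: [0.001, -0.023, 1.0, 0.0]
wrist_force: [0.5, 0.0, 0.9]
finger_gap: 0.0512
grip_force: 0.0
```

```bash
python3 - <<'E'
from h import *
st=get_state();go(.5405,.21,.2,182.5)
p=read_camera("wrist"); save(p,"w7.png")
for d in tip_of("t_key",p)[:2]: print(round(d["p"],2),d["point"],atz(p,d["point"],.05,st).round(4))
E
```

```text
slide [ 0.8 -1.1  2.9] ang [0.  0.1 0.1] tcp [0.5413 0.2111 0.2029] psi -177.4 t 11.0167 gap 0.05117679652647166 grip 0.0 F [0.5 0.  0.9]
0.82 [84.6, 256.9] [ 0.6437 -0.0818  0.05  ]
0.62 [140.7, 166.7] [0.5247 0.0301 0.05  ]
```

View pics/w7.png

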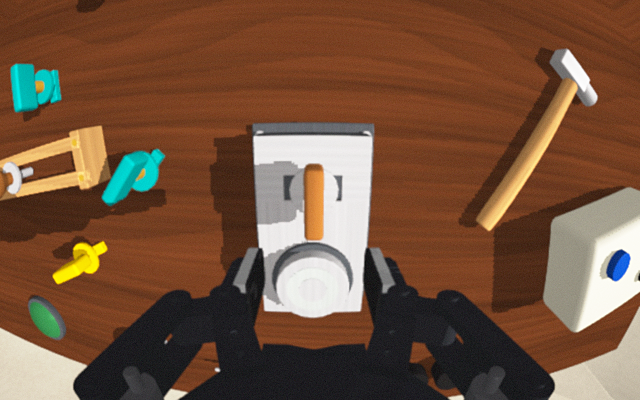

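The key stands upright, square across the slot, with its collar at (313,188), and the gripper is clear. I'm handing in.

```bash
python3 -c "
from workcell import *
print(hand_in())"
```

```text
the job is handed in; nothing more can be done
None
```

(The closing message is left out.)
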